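# Clip the lot plate into the ticket board

## Robot

A 6-joint arm with a two-finger parallel gripper is mounted at the origin on the work surface. World frame = base frame: x ahead of the robot, y to its left, z up, the work surface at z = 0. Lengths are in m, angles in degrees, forces in N, time in s.
With the tool pointing down it reaches from about 0.35 to 0.875 m from the base axis. Payload 4.2 kg.
Tool frame: the origin (TCP) lies midway between the tips of the shut fingers; the grasp point (between the pads) lies 19 mm behind it; z points along the fingers, y is the line along which they close (so a half turn about z gives the same grasp; the last joint's range is limited). The gripper opens to 87 mm and grips with 3 to 60 N. Pads are 19 mm wide; open, the fingers measure 117 mm over their backs; the gripper's body (75 mm by 190 mm) begins 51 mm behind the grasp point.
Start: joints at [-52.162, 22.042, 0.453, 0, -68.411, -14.817], TCP at [0.244, -0.575, 0.223] pointing down, gripper open.
Joint ranges: [-179.83, 179.83], [-69.29, 118.12], [-61.27, 80.66], [-181.25, 117.63], [-171.15, -9.14], [-177.46, 177.46]. Speed limits (degrees/s): [159.86, 159.86, 180, 180, 180, 180].

## Interface

Orientations are given as a 3x3 rotation matrix whose columns are the frame's x, y, z axes.
In Python, from station import r, cams gives the robot as it stands.
- The arm moves only by the tool play_rows, never from a script. Its argument "commands" is text: rows parted by semicolons, each of 6 numbers parted by spaces: the shift along the world's x, y, z normalised to -1 to 1, where 1 is 30 mm, then the turn, a rotation vector about the world's x, y, z normalised to -1 to 1, where 1 is 0.15 rad. A call has 1 to 20 rows; each row shifts and turns the commanded pose from where the row before left it; what a row does not reach is not made up. A row lasts 1/10 s, in which the tool goes at most 50 mm and 8.59 degrees, less where a joint would pass 70% of its speed; a pose out of reach is approached as far as the arm can. A call with a number of a shift or a turn outside -1 to 1 is refused whole. A call with a gripper value outside its range is refused whole. "grip" is the finger opening in mm, from 0 to 87, set as the call begins (left out, the last holds). The fingers move at their own pace and stop on an object; the grip force is fixed at half the most. Time passes only in rows, so rows that do not move let the fingers close. It gives the time, the measured TCP pose, the force, the opening and the grip force at its end, in the units of the state.
- r.sense(): the state, without advancing time (a new reading comes with each control period).
- cams.capture(name): name is "scene" or "top"; returns (picture, depth): 420x560x3 uint8, blue, green, red; 420x560 float32, m along the optical axis (not along the pixel's ray), 0 where there is no reading.
- cams.camera_info(name): a dict with "mtx" (3x3 intrinsics, pixels), "R" (3x3) and "t" (3): a world point X has camera coordinates R X + t. Camera axes: x right, y down, z forward; pixel columns grow to the right and rows downward; lengths in m; the calibration is good to about 2 mm. A picture is of the moment at which its call begins. camera_info takes no time and is no camera call.
- r.finish_job(): hands the job in; it is judged then, once.
The state is a dict: "time_s": time; "joints": joint angles; "joint_velocities": joint speeds; "effort": joint torques, N m; "tcp_pos": TCP position; "ee_rot": TCP orientation; "wrist_force": force on the tool from outside, world axes, zero at the start; "moment": the same for the moment, N m; "gripper_width": opening from 0.0 (shut) to 1.0 (fully open); "gripper_force": force on a finger pad.
Only numpy, scipy, OpenCV 4.12 (cv2) and the standard library are available. Lean on these libraries where they do the work, as an engineer would, in place of code of your own. Each camera call takes 0.05 s, during which the arm holds its last target. There are 200 camera calls.

## Task

Clip the yellow lot plate into the little wooden ticket board: slide it along the board up to the spring clip, then hold the clip's thumb tab down with one fingertip so that the jaw stays open while the other fingertip pushes the plate in beneath the jaw, square and fully home against the back stop, and let the clip close on it. Only push and press, with the plate lying on the board throughout: do not pick it up, and leave the tape, the glue and the scissors where they are.

Things in the scene. Friction and masses are not known exactly. Their poses are not given: they have to be found in the camera images.
- board: Wooden ticket board screwed to the bench, like a small clipboard, steel spring clip at its +x end. Origin on its underside straight below the clip's hinge pin; x points the way the plate is pushed in, z up. Wood from x = -140 to +4 mm, 150 mm wide (y), top at z = 12 mm, flat and clear from x = -140 mm to the jaw. Hinge pin along y, 70 mm long, at x = 0, z = 16 mm
- jaw (a point): Middle of the foot of the closed jaw's front face, on the board's top, 19.5 mm before the hinge (board x = -19.5 mm). The jaw is a steel lip 70 mm wide (along y) standing on the board when shut: a plate pushed against it unopened is blocked. The clip's top over it is 10 mm above the board when shut
- stop (a point): Middle of the foot of the back stop's face (board x = -5 mm), a fixed steel strip 66 mm wide and 6 mm high under the clip, between jaw and hinge; the plate is home when its leading long edge lies against it
- tab (a point): Middle of the upper face of the clip's thumb tab, 20 mm from the hinge; moves with it. Tab: flat steel tongue 50 mm wide (board y), 40 mm long from the hinge in board +x, past the board's edge. Shut it rises 0.35 rad away from the hinge (this point 12 mm above the board's top); fully down it slopes down 0.25 rad (this point level with the board's top, the tab 8 mm from the hinge 3 mm above it)
- clip (a joint): Clip's hinge, rad: 0 = shut, grows as the tab is pressed down (jaw rises), hard end at 0.60 (jaw about 10 mm above the board). Above 0.36 the plate can pass; shut on the plate it rests at about 0.32. Springs shut when let go: 0.07 N m when shut, 0.17 N m fully down (8 N on the tab at 20 mm from the hinge, 15 N at 11 mm)
- plate_mid (a point): Centre (half-way up) of the yellow plastic lot plate lying loose on the board: 40 mm (its x) by 100 mm (y) by 6 mm thick, 36 g, white label on top. Starts with its leading long edge 5 to 35 mm before the jaw, nearly square to it. Its x points towards the clip. When home its centre lies 20 mm before the stop (board x = -25 mm)
- tape: Roll of brown packing tape standing on its flat side, 92 mm across, 48 mm high, loose; origin at the centre of its underside. Bystander
- glue: Yellow glue bottle, 48 mm across, 115 mm high, standing loose; origin at the centre of its underside. Bystander
- scissors: Scissors with black handles lying flat and loose, about 165 mm long along their x (handles to -x), 82 mm wide, 10 mm high; origin at the pivot, on the bench. Bystander
There are look-alikes about, which are no part of the job. There is more than one size of the part that bears plate_mid; the job needs the largest.

How it is judged (in metres and radians):
On the way, in this order (a step that is already met when the one before it is completed fails the run):
1. the clip's tab is held down by a finger, jaw open, with the plate still outside (value of joint clip above 0.36 rad and contact force between the fingers and clip above 1 N and x of plate_mid in the frame of board below -0.035 m), for 0.1 s.
2. the plate is pushed home under the jaw while a finger still holds the tab down (value of joint clip above 0.345 rad and contact force between the fingers and clip above 1 N and x of plate_mid in the frame of board above -0.028 m), for 0.1 s.
At the end, for the whole second after the job is handed in: The plate lies flat on the board under the closed jaw, its leading edge within 3 mm of the back stop, within 20 mm of the middle sideways and square within 0.07 rad, gripped by the clip's own spring (over 2 N), at rest (x of plate_mid in the frame of stop above -0.023 m and y of plate_mid in the frame of stop between -0.02 and 0.02 m and angle between the x axis of plate_mid and the x axis of board, either way round below 0.07 rad and angle between plate_mid's own z axis and vertical below 0.05 rad and value of joint clip between 0.26 and 0.37 rad and contact force between clip and plate above 2 N and linear speed of plate below 0.01 m/s); the robot touches nothing.
It fails at once if the plate is lifted or tipped off the board (z of plate_mid in the frame of board above 0.021 m or z of plate_mid in the frame of board below 0.01 m or angle between plate_mid's own z axis and vertical above 0.15 rad).
It fails at once if the tape, glue or scissors are moved over 15 mm (distance of any of tape, glue, scissors from where it was at the start of the episode above 0.015 m).
It also fails if it takes over 59 s, if anything falls off the work surface, if the arm or the gripper's body presses on something with over 40 N, if the wrist force passes 120 N, or if a joint passes its speed limit or range.

## Working session

There is one attempt and no reset: what is moved stays moved. The work goes in short steps, Python scripts to look and compute and a tool call to move; the robot and the scene stay as the last step left them, time stands still between calls to the robot, and variables do not carry over. Pictures are saved under pics/ and viewed, at most 10 in all, crops included, and the job is handed in when it is done.

Besides the shell and the picture viewer there is one more tool, called after "Request:" as name(argument=value, ...), one argument or row to a line, values as JSON. play_rows: Moves the arm, as the interface text tells. Scaled input: -1 to 1 covers 30 mm each way for a shift and 0.15 rad each way for a turn. Its arguments: {"type":"object","properties":{"commands":{"type":"string"},"grip":{"type":"number"}},"required":["commands"]}

```bash
mkdir -p pics; cat > h.py <<'E'
import numpy as np, cv2
from station import r, cams
def cap(n):
    im,d=cams.capture(n); return im,d,cams.camera_info(n)
def pts(d,c):
    K=np.array(c['mtx']);R=np.array(c['R']);t=np.array(c['t'])
    v,u=np.indices(d.shape)
    P=np.stack([(u-K[0,2])/K[0,0]*d,(v-K[1,2])/K[1,1]*d,d],-1)
    W=(P-t)@R
    W[d==0]=np.nan
    return W
def ray(u,v,z,c):
    K=np.array(c['mtx']);R=np.array(c['R']);t=np.array(c['t'])
    o=-R.T@t; w=R.T@np.linalg.inv(K)@np.array([u,v,1.]); return o+w*(z-o[2])/w[2]
E
python3 - <<'E'
from h import *
for n in('scene','top'):
    im,d,c=cap(n); cv2.imwrite(f'pics/{n}0.png',im); np.savez(f'{n}0.npz',im=im,d=d)
    print(n,np.round(-np.array(c['R']).T@c['t'],3),np.round(c['mtx'],1).tolist(),(d==0).mean())
s=r.sense();print(s['time_s'],s['tcp_pos'],s['ee_rot'],s['wrist_force'],s['gripper_width'])
E
```

```text
scene [1.067 0.295 0.477] [[390.7, 0.0, 276.2], [0.0, 390.7, 205.9], [0.0, 0.0, 1.0]] 0.003822278911564626
top [0.458 0.021 0.908] [[531.5, 0.0, 277.4], [0.0, 531.5, 209.0], [0.0, 0.0, 1.0]] 0.003937074829931973
0.1 [ 0.24421846 -0.57473172  0.22157257] [[-9.20418178e-01 -3.90934261e-01 -8.84045653e-04]
 [-3.90935241e-01  9.20416492e-01  1.76578404e-03]
 [ 1.23384722e-04  1.97086433e-03 -9.99998050e-01]] [-0.3296128  -0.27431826 -0.55035235] 1.0007405644709488
```

View pics/scene0.png

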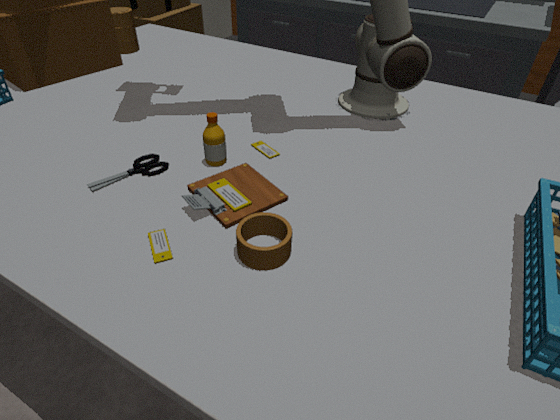

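View pics/top0.png

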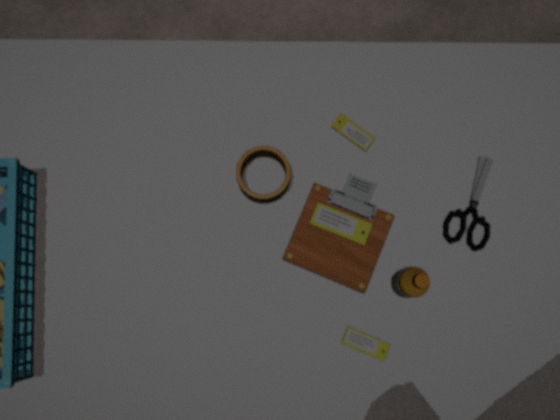

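The top view shows a yellow plate on the board at about (341,223), and loose ones at (353,132) and (366,343). The clip is at (353,203), its tab at (357,187), the tape at (264,173), the glue at (411,282) and the scissors at (470,210). Next I measure them all.

```bash
cat > m.py <<'E'
from h import *
im,d,c=cap('top'); W=pts(d,c)
hsv=cv2.cvtColor(im,cv2.COLOR_BGR2HSV)
y=cv2.inRange(hsv,(22,120,90),(35,255,255)); y=cv2.morphologyEx(y,cv2.MORPH_CLOSE,np.ones((9,9)))
for k in cv2.findContours(y,0,2)[0]:
    if cv2.contourArea(k)<150: continue
    (u,v),_,_=b=cv2.minAreaRect(k); u,v=int(u),int(v)
    z=np.nanmedian(W[v-4:v+5,u-4:u+5,2])
    q=np.array([ray(*p,z,c)[:2] for p in cv2.boxPoints(b)])
    print('yel',(u,v),'z',z.round(4),'ctr',q.mean(0).round(4),'sides',np.linalg.norm(q-np.roll(q,-1,0),axis=1).round(4)[:2],'edge ang',[np.degrees(np.arctan2(*(q[i+1]-q[i])[::-1])).round(2) for i in (0,1)])
w=cv2.inRange(hsv,(3,100,40),(18,255,255)); w[:, :282]=0; w[:180]=0; w[300:]=0; w[:,396:]=0
w|=y*(np.indices(y.shape)[0]<300)*(np.indices(y.shape)[0]>180)*(np.indices(y.shape)[1]<396)
k=max(cv2.findContours(w.astype(np.uint8),0,2)[0],key=cv2.contourArea); b=cv2.minAreaRect(k)
q=np.array([ray(*p,.012,c)[:2] for p in cv2.boxPoints(b)])
print('board px',cv2.boxPoints(b).round(1).tolist(),'\n',q.round(4).tolist(),np.linalg.norm(q-np.roll(q,-1,0),axis=1).round(4),[np.degrees(np.arctan2(*(q[i+1]-q[i])[::-1])).round(2) for i in (0,1)])
print('wood z',np.nanmedian(W[265:275,325:335,2]),'bench z',np.nanmedian(W[330:340,250:300,2]))
E
python3 - <<'E'
from m import *
np.save('topW.npy',W)
cv2.imwrite('pics/crop1.png',cv2.resize(im[100:370,270:430],None,fx=2.2,fy=2.2,interpolation=cv2.INTER_CUBIC))
s,ds,cs=cap('scene'); Ws=pts(ds,cs)
# clip in scene view + top: height map in board frame
a=[ray(u,v,.012,c) for u,v in((318,184),(394,216))]
print(a)
E
```

```text
yel (375, 347) z 0.0033 ctr [ 0.3838 -0.1419] sides [0.0276 0.0382] edge ang [np.float64(-23.3), np.float64(-111.09)]
yel (340, 223) z 0.0178 ctr [ 0.5897 -0.0853] sides [0.0368 0.0974] edge ang [np.float64(-21.48), np.float64(-111.6)]
board px [[282.20001220703125, 259.20001220703125], [313.5, 182.6999969482422], [395.0, 216.10000610351562], [363.70001220703125, 292.6000061035156]] 
 [[0.5282, 0.0131], [0.6604, -0.0401], [0.6032, -0.179], [0.4738, -0.123]] [0.1425 0.1502 0.141  0.1465] [np.float64(-21.92), np.float64(-112.39)]
wood z 0.010979798311716877 bench z -0.0008032155282609518
[array([ 0.65820476, -0.04792139,  0.012     ]), array([ 0.60329612, -0.17730234,  0.012     ])]
```

View pics/crop1.png

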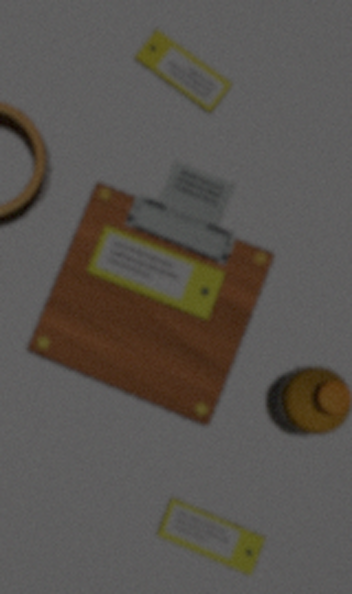

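The board's plate is the target: 37×97 mm measured at z = 18 mm, so it lies on the board. The plates at (353,132) and (366,343) are smaller and lie on the bench. Next is a height profile along the board's axis to check where the clip is.

```bash
cat > prof.py <<'E'
from h import *
def prof(O=(.6294,-.1078),a=-22.1):
    a=np.radians(a);ex=np.array([np.cos(a),np.sin(a)]);ey=np.array([-ex[1],ex[0]])
    out={}
    for n in('top','scene'):
        im,d,c=cap(n);W=pts(d,c);P=W[...,:2]-np.array(O);x=P@ex;y=P@ey;z=W[...,2]
        out[n]=[(i,round(float(np.median(z[m]))*1e3,1),int(m.sum())) for i in range(-90,56,5) if (m:=(abs(x*1e3-i)<2.5)&(abs(y)<.02)&(z>-.01)&(z<.06)).sum()>2]
    return out
E
python3 - <<'E'
from prof import *
o=prof()
for n in o: print(n,[q[:2] for q in o[n]])
a=np.radians(-22.1);ex=np.array([np.cos(a),np.sin(a)]);ey=np.array([-ex[1],ex[0]])
im,d,c=cap('scene');W=pts(d,c);P=W[...,:2]-[.6294,-.1078];x=P@ex;y=P@ey;z=W[...,2]
m=(z>.023)&(z<.06)&(x>0.012)&(x<.06)&(abs(y)<.06)
print('tab scene',[(np.percentile(k[m],[2,50,98])*1e3).round(1) for k in(x,y,z)])
E
```

```text
top [(-90, 11.0), (-85, 11.4), (-80, 10.9), (-75, 11.5), (-70, 11.1), (-65, 15.6), (-60, 17.2), (-55, 17.6), (-50, 17.7), (-45, 17.3), (-40, 17.6), (-35, 17.6), (-30, 17.3), (-25, 12.5), (-20, 12.8), (-15, 21.0), (-10, 20.5), (-5, 20.6), (0, 19.8), (5, 18.0), (10, 19.5), (15, 21.4), (20, 24.1), (25, 25.2), (30, 26.9), (35, 28.9), (40, 27.5), (45, 0.2), (50, -0.4), (55, -1.0)]
scene [(-90, 10.8), (-85, 11.0), (-80, 10.9), (-75, 10.9), (-70, 11.3), (-65, 17.2), (-60, 17.2), (-55, 17.4), (-50, 17.3), (-45, 17.5), (-40, 17.6), (-35, 17.3), (-30, 16.7), (-25, 12.1), (-20, 20.0), (-15, 20.7), (-10, 20.4), (-5, 20.5), (0, 18.9), (5, 16.2), (10, 19.4), (15, 20.6), (20, 23.4), (25, 0.9), (30, -0.2), (35, 0.7), (40, -1.1), (45, -0.9), (50, -1.0), (55, -1.0)]
tab scene [array([17.2, 28.3, 36.9]), array([-23.1,   2.3,  25.7]), array([23.2, 27. , 29.9])]
```

Request:
play_rows(
  commands="0.9 1 0 0 0 1;0.9 1 0 0 0 1;0.9 1 0 0 0 1;0.9 1 0 0 0 1;0.9 1 0 0 0 1;0.9 1 0 0 0 0.2;0.9 1 0 0 0 0;0.9 1 0 0 0 0;0.9 1 0 0 0 0;0.9 1 0 0 0 0;0.9 1 0 0 0 0;0.9 1 0 0 0 0;0.9 1 0 0 0 0;0 1 0 0 0 0;0 1 0 0 0 0;0 1 0 0 0 0;0 0 0 0 0 0;0 0 0 0 0 0",
  grip=87,
)

```text
time_s: 2.15
tcp_pos: [0.5955, -0.0947, 0.2227]
ee_rot: [[-0.378, -0.926, 0.0], [-0.926, 0.378, -0.0], [0.0, -0.0, -1.0]]
wrist_force: [0.2, -0.2, 0.4]
gripper_width: 0.999
gripper_force: 0.0
```

Request:
play_rows(
  commands="0.32 0.09 -1 0 0 0;0 0 -1 0 0 0;0 0 -1 0 0 0;0 0 -1 0 0 0;0 0 -1 0 0 0;0 0 -0.5 0 0 0;0 0 -0.3 0 0 0;0 0 0 0 0 0;0 0 0 0 0 0",
)

```text
time_s: 3.05
tcp_pos: [0.6058, -0.0931, 0.0494]
ee_rot: [[-0.38, -0.925, 0.002], [-0.925, 0.38, -0.0], [-0.0, -0.002, -1.0]]
wrist_force: [-0.3, -0.7, 0.6]
gripper_width: 0.998
gripper_force: 0.0
```

```bash
python3 - <<'E'
from h import *
im,d,c=cap('scene'); cv2.imwrite('pics/s1.png',cv2.resize(im[120:270,140:320],None,fx=4,fy=4,interpolation=cv2.INTER_CUBIC))
E
```

```text
(no output)
```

View pics/s1.png

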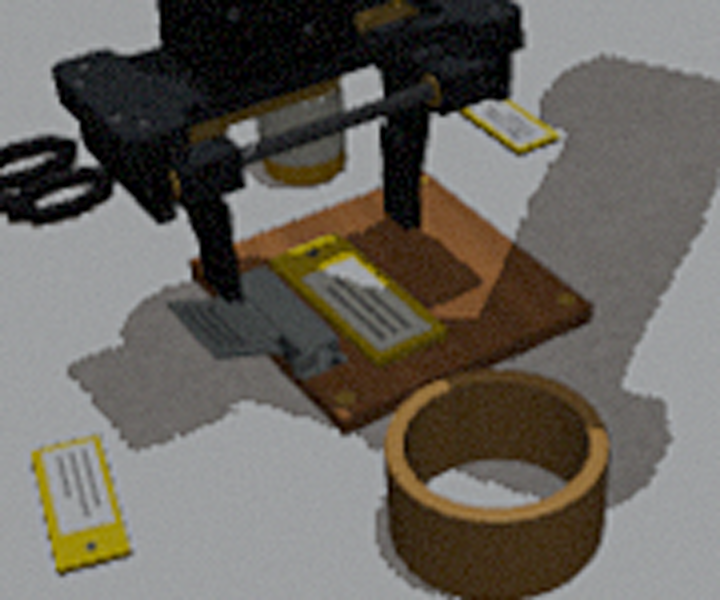

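The picture shows one finger above the tab, tip near (230,295), and the other above bare board behind the plate, tip near (405,225). I'll descend slowly.

Request:
play_rows(
  commands="0 0 -0.3 0 0 0;0 0 -0.3 0 0 0;0 0 -0.2 0 0 0;0 0 -0.1 0 0 0;0 0 -0.1 0 0 0;0 0 0 0 0 0;0 0 0 0 0 0",
)

```text
time_s: 3.8
tcp_pos: [0.606, -0.0928, 0.0193]
ee_rot: [[-0.379, -0.925, 0.002], [-0.925, 0.379, -0.0], [-0.0, -0.002, -1.0]]
wrist_force: [0.6, -3.0, 5.5]
gripper_width: 1.001
gripper_force: 2.4
```

```bash
python3 - <<'E'
from prof import *
s=r.sense();print(s['tcp_pos'],s['wrist_force'],s['moment'])
o=prof()
for n in o: print(n,[q[:2] for q in o[n]])
E
```

```text
[ 0.60596528 -0.0928306   0.01934563] [ 0.59566933 -2.97959853  5.52459695] [-0.93842341 -0.39736855 -0.13806027]
top [(-60, 17.6), (-55, 17.5), (-50, 17.3), (-45, 17.6), (-40, 17.4), (-35, 17.0), (-30, 17.2)]
scene [(-90, 10.8), (-85, 10.9), (-80, 37.4), (-75, 31.3), (-70, 37.2), (-65, 17.0), (-60, 17.2), (-55, 17.2), (-50, 17.3), (-45, 17.2), (-40, 17.3), (-35, 17.3), (-30, 17.1), (-25, 14.8), (-20, 25.5), (-15, 24.6), (-10, 23.0), (-5, 21.5), (0, 19.4), (5, 16.1), (10, 15.7), (15, 17.6), (20, 29.0), (25, 27.7), (30, 18.7), (35, 18.9), (40, -0.7), (45, -0.9), (50, -1.0), (55, -0.9)]
```

Request:
play_rows(
  commands="0 0 -0.07 0 0 0;0 0 -0.06 0 0 0;0 0 0 0 0 0;0 0 0 0 0 0;0 0 0 0 0 0",
)

```text
time_s: 4.4
tcp_pos: [0.6062, -0.0928, 0.016]
ee_rot: [[-0.379, -0.925, 0.003], [-0.925, 0.379, -0.0], [-0.001, -0.003, -1.0]]
wrist_force: [0.4, -3.5, 7.2]
gripper_width: 0.999
gripper_force: 3.8
```

```bash
python3 - <<'E'
from prof import *
o=prof()
print(o['top'],[q[:2] for q in o['scene']])
E
```

```text
[(-60, 17.4, 27), (-55, 17.3, 72), (-50, 17.4, 68), (-45, 17.5, 66), (-40, 17.7, 66), (-35, 17.4, 69), (-30, 17.1, 34)] [(-90, 11.6), (-85, 11.5), (-80, 39.5), (-75, 32.3), (-70, 36.1), (-65, 17.0), (-60, 17.1), (-55, 17.4), (-50, 17.4), (-45, 17.7), (-40, 17.5), (-35, 17.3), (-30, 16.7), (-25, 14.4), (-15, 26.8), (-10, 24.9), (-5, 22.9), (0, 20.2), (5, 15.4), (10, 14.7), (15, 16.0), (20, 30.6), (25, 27.1), (30, 14.5), (35, 12.9), (40, -0.5), (45, -0.6), (50, -0.9), (55, -0.9)]
```

Request:
play_rows(
  commands="0 0 -0.06 0 0 0;0 0 0 0 0 0;0 0 0 0 0 0",
)

```text
time_s: 4.8
tcp_pos: [0.6061, -0.0928, 0.0144]
ee_rot: [[-0.379, -0.925, 0.003], [-0.925, 0.379, -0.0], [-0.001, -0.003, -1.0]]
wrist_force: [-0.2, -2.7, 7.8]
gripper_width: 0.999
gripper_force: 4.3
```

```bash
python3 - <<'E'
from prof import *
o=prof()
print([q[:2] for q in o['scene']])
im,d,c=cap('scene'); cv2.imwrite('pics/s2.png',cv2.resize(im[150:240,170:290],None,fx=6,fy=6,interpolation=cv2.INTER_CUBIC))
E
```

```text
[(-90, 11.6), (-85, 11.7), (-80, 38.8), (-75, 35.6), (-70, 34.4), (-65, 17.4), (-60, 17.3), (-55, 17.1), (-50, 17.3), (-45, 17.6), (-40, 17.4), (-35, 17.1), (-30, 16.8), (-25, 14.2), (-15, 28.1), (-10, 26.0), (-5, 23.7), (0, 19.8), (5, 15.3), (10, 13.4), (15, 14.6), (20, 31.2), (25, 25.5), (30, 11.7), (35, 9.9), (40, -0.4), (45, -1.0), (50, -1.3), (55, -1.0)]
```

View pics/s2.png

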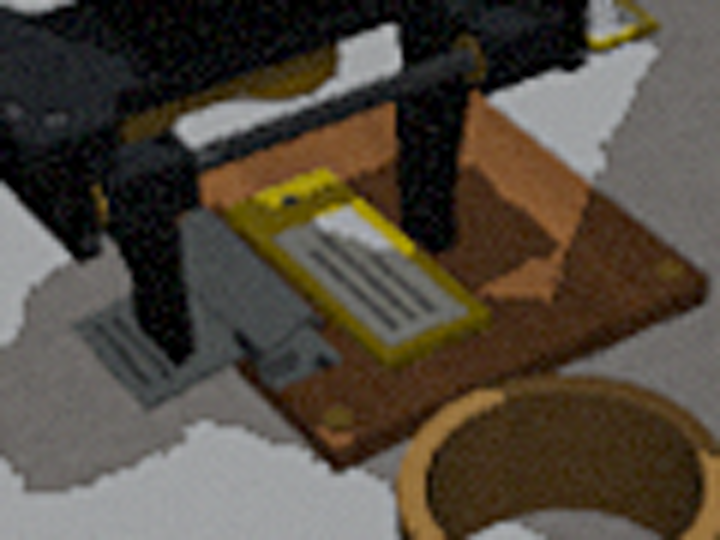

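The picture shows the tab pressed down at (180,360), with the jaw open and the plate still outside it. I'll close the fingers in steps while shifting the hand by half of each step, so the front finger stays put on the tab.

Request:
play_rows(
  commands="0.045 -0.02 0 0 0 0;0.045 -0.02 0 0 0 0;0 0 0 0 0 0",
  grip=81,
)

```text
time_s: 5.25
tcp_pos: [0.6087, -0.0938, 0.0143]
ee_rot: [[-0.379, -0.925, 0.002], [-0.925, 0.379, -0.0], [-0.001, -0.002, -1.0]]
wrist_force: [-0.6, -1.2, 8.4]
gripper_width: 0.94
gripper_force: 4.4
```

Request:
play_rows(
  commands="0.045 -0.02 0 0 0 0;0.045 -0.02 0 0 0 0;0 0 0 0 0 0",
  grip=75,
)

```text
time_s: 5.55
tcp_pos: [0.6115, -0.095, 0.0143]
ee_rot: [[-0.379, -0.925, 0.002], [-0.925, 0.379, -0.0], [-0.001, -0.002, -1.0]]
wrist_force: [-0.8, -1.6, 8.7]
gripper_width: 0.87
gripper_force: 4.4
```

```bash
python3 - <<'E'
from prof import *
o=prof()
print([q[:2] for q in o['scene']])
E
```

```text
[(-90, 11.3), (-85, 11.5), (-80, 11.2), (-75, 11.2), (-70, 46.2), (-65, 32.3), (-60, 35.6), (-55, 16.9), (-50, 17.4), (-45, 17.2), (-40, 17.3), (-35, 17.3), (-30, 17.4), (-25, 17.4), (-20, 18.2), (-15, 28.7), (-10, 26.5), (-5, 24.0), (0, 20.2), (5, 14.3), (10, 13.7), (15, 14.8), (20, 29.6), (25, 25.2), (30, 12.1), (35, 9.8), (40, -0.6), (45, -1.1), (50, -0.8), (55, -0.8)]
```

Request:
play_rows(
  commands="0.045 -0.02 0 0 0 0;0.045 -0.02 0 0 0 0;0 0 0 0 0 0",
  grip=69,
)

```text
time_s: 5.95
tcp_pos: [0.6142, -0.0961, 0.0144]
ee_rot: [[-0.379, -0.926, 0.003], [-0.926, 0.379, -0.0], [-0.001, -0.002, -1.0]]
wrist_force: [-0.6, -1.9, 8.9]
gripper_width: 0.795
gripper_force: 4.4
```

Request:
play_rows(
  commands="0.045 -0.02 0 0 0 0;0.03 -0.01 0 0 0 0;0 0 0 0 0 0",
  grip=64,
)

```text
time_s: 6.25
tcp_pos: [0.6166, -0.0971, 0.0144]
ee_rot: [[-0.379, -0.926, 0.003], [-0.926, 0.379, -0.0], [-0.001, -0.003, -1.0]]
wrist_force: [-0.2, -2.2, 8.6]
gripper_width: 0.741
gripper_force: 4.4
```

```bash
python3 - <<'E'
from prof import *
o=prof()
print([q[:2] for q in o['scene']])
im,d,c=cap('scene'); cv2.imwrite('pics/s3.png',cv2.resize(im[150:240,170:290],None,fx=6,fy=6,interpolation=cv2.INTER_CUBIC))
E
```

```text
[(-90, 11.3), (-85, 11.4), (-80, 11.2), (-75, 11.5), (-70, 11.2), (-65, 11.1), (-60, 45.1), (-55, 35.2), (-50, 37.4), (-45, 17.3), (-40, 17.4), (-35, 17.4), (-30, 17.3), (-25, 17.5), (-20, 18.4), (-15, 28.2), (-10, 26.6), (-5, 23.5), (0, 20.3), (5, 15.0), (10, 13.9), (15, 16.4), (20, 28.0), (25, 25.6), (30, 11.3), (35, 10.3), (40, -0.6), (45, -0.9), (50, -0.8), (55, -0.7)]
```

View pics/s3.png

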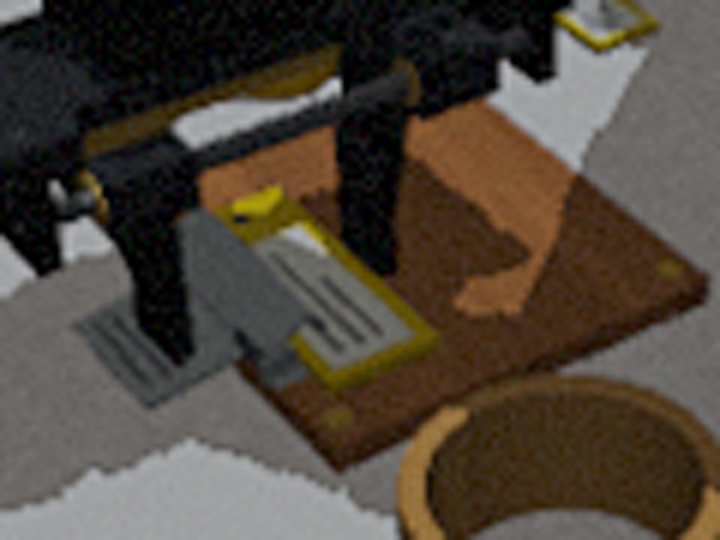

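The plate is under the jaw with about 3 mm to go. I'll push gently and watch the force.

Request:
play_rows(
  commands="0.03 -0.01 0 0 0 0;0 0 0 0 0 0;0 0 0 0 0 0",
  grip=62,
)

```text
time_s: 6.7
tcp_pos: [0.6174, -0.0974, 0.0145]
ee_rot: [[-0.379, -0.925, 0.003], [-0.925, 0.379, -0.0], [-0.001, -0.003, -1.0]]
wrist_force: [0.0, -1.9, 7.8]
gripper_width: 0.715
gripper_force: 7.4
```

Request:
play_rows(
  commands="0.03 -0.01 0 0 0 0;0 0 0 0 0 0;0 0 0 0 0 0",
  grip=60.5,
)

```text
time_s: 7.0
tcp_pos: [0.617, -0.0972, 0.0143]
ee_rot: [[-0.379, -0.926, -0.0], [-0.926, 0.379, 0.0], [-0.0, 0.0, -1.0]]
wrist_force: [-2.2, 0.5, 10.2]
gripper_width: 0.698
gripper_force: 10.8
```

Request:
play_rows(
  commands="0.06 -0.025 0 0 0 0;0 0 0 0 0 0;0 0 0 0 0 0",
)

```text
time_s: 7.3
tcp_pos: [0.617, -0.0973, 0.0142]
ee_rot: [[-0.379, -0.925, -0.004], [-0.925, 0.379, 0.001], [0.001, 0.004, -1.0]]
wrist_force: [-5.4, 3.1, 13.8]
gripper_width: 0.694
gripper_force: 12.4
```

```bash
python3 - <<'E'
from prof import *
o=prof()
print([q[:2] for q in o['scene']])
im,d,c=cap('top');W=pts(d,c);a=np.radians(-22.1);ex=np.array([np.cos(a),np.sin(a)]);ey=np.array([-ex[1],ex[0]])
im,d,c=cap('scene');W=pts(d,c);P=W[...,:2]-[.6294,-.1078];x=P@ex*1e3;y=P@ey*1e3;z=W[...,2]
for yy in(-40,-30,20,30,40,50):
    m=(abs(y-yy)<4)&(z>.0155)&(z<.0195)&(x<-15)&(x>-80)
    if m.sum()>3: print(yy,'trailing x',np.percentile(x[m],3).round(1),m.sum())
E
```

```text
[(-90, 11.4), (-85, 11.5), (-80, 11.1), (-75, 11.1), (-70, 11.0), (-65, 11.1), (-60, 11.3), (-55, 39.8), (-50, 37.0), (-45, 32.3), (-40, 17.1), (-35, 17.1), (-30, 17.4), (-25, 17.7), (-20, 23.3), (-15, 28.8), (-10, 26.6), (-5, 24.0), (0, 20.2), (5, 14.8), (10, 14.0), (15, 23.2), (20, 28.8), (25, 25.2), (30, 10.3), (35, 9.0), (40, -0.7), (45, -1.0), (50, -0.9), (55, -1.1)]
-40 trailing x -46.5 28
-30 trailing x -46.1 28
20 trailing x -46.8 35
30 trailing x -45.7 39
40 trailing x -44.8 45
50 trailing x -44.2 45
```

The plate is hard against the stop, with the trailing edge at about -45.5 mm and square to about 0.02 rad. I'll ease the push off, then raise the hand.

Request:
play_rows(
  commands="-0.06 0.025 0 0 0 0;-0.03 0.01 0 0 0 0;0 0 0 0 0 0",
  grip=63,
)

```text
time_s: 7.8
tcp_pos: [0.6164, -0.097, 0.0144]
ee_rot: [[-0.379, -0.926, 0.001], [-0.926, 0.379, 0.0], [-0.0, -0.001, -1.0]]
wrist_force: [-1.9, -0.1, 9.6]
gripper_width: 0.722
gripper_force: 4.5
```

Request:
play_rows(
  commands="0 0 0.1 0 0 0;0 0 0.1 0 0 0;0 0 0.1 0 0 0;0 0 0.2 0 0 0;0 0 0.3 0 0 0;0 0 0.6 0 0 0;0 0 1 0 0 0;0 0 1 0 0 0;0 0 1 0 0 0;-1 -1 1 0 0 0;-1 -1 1 0 0 0;-1 -1 0 0 0 0;-1 -1 0 0 0 0;-1 -1 0 0 0 0;-1 -1 0 0 0 0;0 0 0 0 0 0;0 0 0 0 0 0",
)

```text
time_s: 9.5
tcp_pos: [0.4379, -0.2756, 0.2032]
ee_rot: [[-0.381, -0.925, 0.001], [-0.925, 0.381, -0.0], [-0.0, -0.001, -1.0]]
wrist_force: [-0.1, -0.3, -0.2]
gripper_width: 0.725
gripper_force: 0.0
```

```bash
python3 - <<'E'
from prof import *
from m import im as _
o=prof()
for n in o: print(n,[q[:2] for q in o[n]])
im,d,c=cap('scene'); a=im[150:240,170:290]
t,_,_=cap('top'); b=t[170:300,270:400]
cv2.imwrite('pics/end.png',np.hstack([cv2.resize(a,(440,330)),cv2.resize(b,(330,330))]))
s=r.sense();print(s['wrist_force'],s['tcp_pos'])
E
```

```text
yel (344, 211) z 0.0178 ctr [ 0.609  -0.0922] sides [0.0384 0.1026] edge ang [np.float64(-22.35), np.float64(-112.64)]
board px [[282.20001220703125, 259.1000061035156], [313.3999938964844, 182.6999969482422], [394.8999938964844, 216.0], [363.70001220703125, 292.3999938964844]] 
 [[0.5284, 0.013], [0.6604, -0.0401], [0.6033, -0.1789], [0.4741, -0.123]] [0.1422 0.1501 0.1408 0.1464] [np.float64(-21.89), np.float64(-112.36)]
wood z 0.010950674593841817 bench z -0.0010379092409588501
top [(-90, 11.0), (-85, 11.1), (-80, 10.5), (-75, 11.4), (-70, 10.7), (-65, 11.5), (-60, 10.9), (-55, 10.9), (-50, 11.1), (-45, 15.6), (-40, 17.2), (-35, 17.3), (-30, 17.4), (-25, 17.9), (-20, 17.9), (-15, 25.1), (-10, 24.5), (-5, 22.9), (0, 21.1), (5, 16.4), (10, 16.5), (15, 16.2), (20, 16.9), (25, 16.7), (30, 17.1), (35, 17.1), (40, 16.7), (45, -0.7), (50, -0.5), (55, -1.0)]
scene [(-90, 11.1), (-85, 11.1), (-80, 11.5), (-75, 11.1), (-70, 11.1), (-65, 11.2), (-60, 11.1), (-55, 11.4), (-50, 11.5), (-45, 16.7), (-40, 17.3), (-35, 17.4), (-30, 17.2), (-25, 17.3), (-20, 25.7), (-15, 25.7), (-10, 24.0), (-5, 22.3), (0, 20.0), (5, 15.9), (10, 16.0), (15, 16.1), (20, 16.1), (25, 16.6), (30, 16.4), (35, 14.8), (40, -0.8), (45, -1.0), (50, -1.1), (55, -1.0)]
[ 0.17166336 -0.01354638  0.41599215] [ 0.43932894 -0.27434278  0.2024999 ]
```

View pics/end.png

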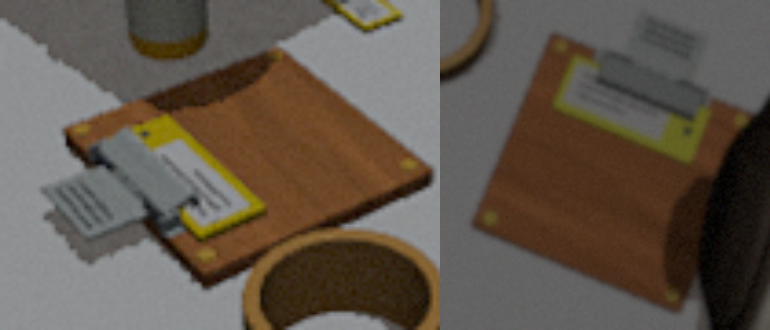

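The picture shows the clip shut on the plate. The plate's centre is at board x ≈ -25 mm and y ≈ +7 mm, it is square, and the tab lies level, so the clip is at about 0.33 rad. I'm handing in the job.

```bash
python3 -c "
from station import r
print(r.finish_job())"
```

```text
the job is handed in; nothing more can be done
None
```

I've handed the job in: by my last measurements the lot plate is home against the back stop (centre at board x ≈ -25 mm), square, and held by the closed clip; the judge returned no verdict.

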